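Cycle the shutter and open a measuring chamber whose catch may be caught

ROBOT

A 6-joint arm with a two-finger parallel gripper is mounted at the origin on the work surface. World frame = base frame: x ahead of the robot, y to its left, z up, the work surface at z = 0. Lengths are in mm, angles in degrees, forces in N, time in s.
With the tool pointing down it reaches from about 350 to 850 mm from the base axis. Payload 8.1 kg.
Tool frame: the origin (TCP) lies between the finger pads; the fingertips stand ahead of it and the grasp point (between the pads) lies 2 mm behind it (nose_length is the z of the fingertips in the tool frame, in mm); z points along the fingers, y is the direction in which the jaws open and shut (so a half turn about z gives the same grasp; the last joint's range is limited). The gripper opens to 85 mm and grips with 20 to 120 N. Pads are 22 mm wide; open, the fingers measure 114 mm over their backs; the gripper's body (76 mm by 85 mm) begins 54 mm behind the grasp point. The pads swing forward as they close: fully open they stand 13 mm farther back than shut.
Start: joints at [-78.518, 7.471, 85.268, -0, 87.261, -4.893], TCP at [169.175, -575.661, 248.292] pointing down, gripper open.
Joint ranges: [-169.43, 169.43], [-51.17, 129.36], [1.28, 143.12], [-76.62, 256.62], [0, 156.53], [-152.29, 152.29]. Speed limits (degrees/s): [136.94, 136.94, 159.86, 180, 180, 180].

INTERFACE

Orientations are given as [roll, pitch, yaw] about the fixed x, y, z axes, in that order (R = Rz(yaw) Ry(pitch) Rx(roll)).
In Python, from bench import * gives the robot as it stands.
- The arm moves only by the tool jog_arm, never from a script. Its argument "plan" is a list of rows, each a list of 3 entries, a list of its own where there are three numbers: the turn, a rotation vector about the tool's x, y, z in degrees, then the shift along the tool's x, y, z in m, then the gripper's target within -1 to 1 (fully open at 1, half-way at 0, shut at -1). A call has 1 to 12 rows; each row is the pose to reach, as a shift and turn from the pose commanded when the call began, along the tool's axes at that moment; what a row does not reach only later rows make up. A row lasts 1/8 s, in which the tool goes at most 62.5 mm and 10.7 degrees, less where a joint would pass 70% of its speed; a pose out of reach is approached as far as the arm can. A call with a gripper value outside its range is refused whole. The fingers move at their own pace and stop on an object; "force" is the grip in N (left out, the last holds). Time passes only in rows, so rows that repeat a pose let the fingers close. It gives the time, the measured TCP pose, the force and the opening at its end, in the units of the state.
- sense(): the state, without advancing time (a new reading comes with each control period).
- snapshot(name): name is "scene" or "top"; returns (picture, depth): 420x560x3 uint8, blue, green, red; 420x560 float32, mm along the optical axis (not along the pixel's ray), 0 where there is no reading.
- camera_info(name): a dict with "fov_y" (degrees; the focal length in pixels is half the picture's height over the tangent of half this angle, whatever the lens; pixels are square), "cx", "cy" (the principal point, pixels), "origin" and "orientation" of the camera in the world. Camera axes: x right, y down, z forward; pixel columns grow to the right and rows downward; lengths in mm; the calibration is good to about 2 mm. A picture is of the moment at which its call begins. camera_info takes no time and is no camera call.
- hand_in(): hands the job in, once; it reports no verdict.
The state is a dict: "time": time; "joint_pos": joint angles; "qd": joint speeds; "joint_efforts": joint torques, N m; "tool_pos": TCP position; "tcp_rot": TCP orientation; "ft_force": force on the tool from outside, world axes, zero at the start; "wrist_torque": the same for the moment, N m; "finger_gap": finger opening in mm.
Only numpy, scipy, OpenCV 4.12 (cv2) and the standard library are available. Lean on these libraries where they do the work, as an engineer would, in place of code of your own. Each camera call takes 0.05 s, during which the arm holds its last target.

TASK

Before the measuring chamber is opened its shutter must be cycled: swing the spring-return shutter lever all the way to its stop and let it return. Then, without having moved the release knob, tug the chamber lid up by its bar to learn whether the hidden catch is holding it; if it is, slide the release knob fully away from the robot and go back to the bar. Raise the lid to about 45 degrees and finish while still holding it there, leaving the other things on the bench where they are.

Things in the scene. Friction and masses are not known exactly. Their poses are not given: they have to be found in the camera images.
- chamber: Fixed steel box 200 x 240 x 120 mm (x, y, z), open on top under the lid; an aluminium catch housing (150 x 70 mm, top at z = 115 mm) on its right (-y) side spans x -95 to 55, y -190 to -120 mm. Origin: centre of the underside, on the bench; x points away from the robot (yaw up to 0.25 rad either way), z up. Position and yaw vary.
- lid (a joint): Lid angle (rad): 0 shut, grows as its front edge (robot's side) rises, stop at 1.4. Hinged along the chamber's y axis on the far rim. Weighs 0.4 to 0.8 kg and falls shut when let go. Caught or not, it lifts freely at first; if caught it stops dead at about 0.05 rad (12 mm at the bar). Whether it is caught cannot be seen.
- lid_bar (a point): Middle of the lid's grab bar: round dark steel, 14 mm thick, 140 mm long along the chamber's y axis, 50 mm in front of the chamber's front face and 157 mm above the bench when shut (250 mm from the hinge line, 35 mm above it). Only low clutter lies under it. It can be pinched from above across its thickness and turns in the grip. A stay at each end joins it to the lid.
- lid_hinge (a point): Middle of the hinge line, 122 mm above the bench, on the chamber's far rim. The lid plate is 12 mm thick, its upper face 134 mm above the bench when shut. A strap at its front right corner (chamber x -80 to -60, y to -167, top 128 mm above the bench) leads a tongue down into the catch housing.
- release (a joint): Travel of the catch release (m): 0 home (always at the start), 0.030 fully out. Slides along the chamber's +x axis, away from the robot; needs about 3 N and stays where it is left. Sliding it fully out frees a caught lid, best with the lid lowered; the catch then stays free.
- release_knob (a point): Top centre of the release knob: a black square post 16 x 16 mm and 32 mm tall on top of the catch housing, top 149 mm above the bench; its side faces look along the chamber's x and y axes. At home it stands 50 mm beyond (chamber +x) the middle of the lid's strap.
- lever (a joint): Angle of the shutter lever (rad): 0 at rest leaning towards the robot (0.45 rad from upright), grows as it is swung away from the robot, stop at 0.9. The spring resists with about 2 N at the ball at first and 4 to 5 N at the stop, and returns the lever by itself in about half a second when it is free.
- lever_ball (a point): Centre of the black ball (34 mm across) on the end of the lever's 12 mm steel rod, 140 mm from the pivot; 176 mm above the bench at rest, 190 mm when upright.
- lever_pivot (a point): Pivot of the lever, 50 mm above the bench; the lever swings about this point's y axis, which lies in the bench plane; its x axis is the direction, seen from above, in which the lever is pushed (yaw up to 0.3 rad).
- meter_a: Bystander: orange hand-held meter lying flat, 150 x 72 x 34 mm; origin under its centre.
- meter_b: Bystander: black hand-held meter lying flat, 150 x 72 x 34 mm; origin under its centre.
- meter_c: Bystander: blue hand-held meter lying flat, 150 x 72 x 34 mm; origin under its centre.
- weight: Bystander: brass weight with a knob, 44 mm across, 60 mm tall; origin under its centre.
- jar: Bystander: white jar, 60 mm across, 80 mm tall; origin under its centre.
- driver: Bystander: screwdriver lying on the bench.
- spacer: Bystander: aluminium ring, 60 mm across, 15 mm tall; origin under its centre.

How it is judged:
By the outcome, as a careful person would: the job done as asked, in the order asked, and still so for the second after the job is handed in, while the arm keeps its last pose, push and grip.
It also fails if it takes over 72 s, if anything falls off the work surface, if the arm or the gripper's body presses on something with over 40 N, if the wrist force passes 120 N, or if a joint passes its speed limit or range.

## Working session

There is one attempt and no reset: what is moved stays moved. The work goes in short steps, Python scripts to look and compute and a tool call to move; the robot and the scene stay as the last step left them, time stands still between calls to the robot, and variables do not carry over. Pictures are saved under pics/ and viewed, and the job is handed in when it is done.

Besides the shell and the picture viewer there is one more tool, called after "Request:" by a JSON object that holds its "name" and its "arguments". jog_arm: Moves the arm, as the interface text tells. Its arguments: {"type":"object","properties":{"plan":{"type":"array","items":{"type":"array"}},"force":{"type":"number"}},"required":["plan"]}

```bash
ls; mkdir -p pics; python3 - <<'E'
from bench import *
import cv2,numpy as np
for n in("scene","top"):
    p,d=snapshot(n); cv2.imwrite(f"pics/{n}0.png",p); np.save(f"{n}0.npy",d); print(n,camera_info(n))
print(sense())
E
```

```text
pics
scene {'fov_y': 57.51399855992469, 'cx': 280.1245226050207, 'cy': 217.2475862910385, 'origin': array([1278.85222433,  359.3603452 ,  851.88493951]), 'orientation': array([-131.30683982,    0.31869527,  116.62394858])}
top {'fov_y': 45.805451346437536, 'cx': 285.16213012241485, 'cy': 208.7027799328076, 'origin': array([ 323.97459695,  -51.63337718, 1494.09486184]), 'orientation': array([-171.59837021,    1.44473585,  -91.20657884])}
{'time': 0.1, 'joint_pos': array([-7.85191873e+01,  7.51184348e+00,  8.53221115e+01,  6.79769867e-05,
        8.72617219e+01, -4.89314463e+00]), 'qd': array([ 0.08470747, -0.09794619, -0.02523466, -0.02377829,  0.01588982,
       -0.01745129]), 'joint_efforts': array([ 1.06153442e-03, -5.70950961e+01, -5.01941192e+01, -1.59488231e-04,
        8.13835912e-03, -1.64522262e-07]), 'tool_pos': array([ 169.0723017 , -575.20662839,  247.34712756]), 'tcp_rot': array([-1.79904678e+02, -8.22865547e-03,  1.63739472e+01]), 'ft_force': array([-0.61204391,  0.75215977, -0.60410764]), 'wrist_torque': array([ 0.01975686,  0.00217942, -0.02284133]), 'finger_gap': 85.86178722748133}
```

View pics/scene0.png

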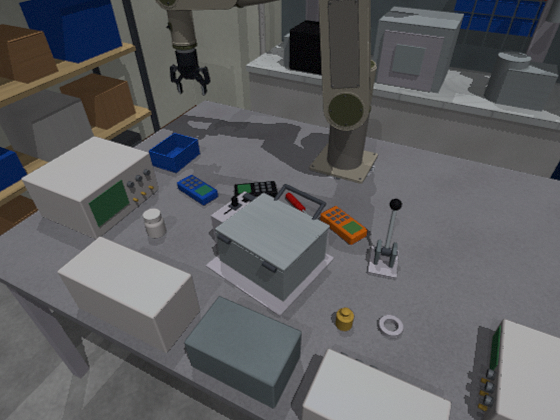

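View pics/top0.png

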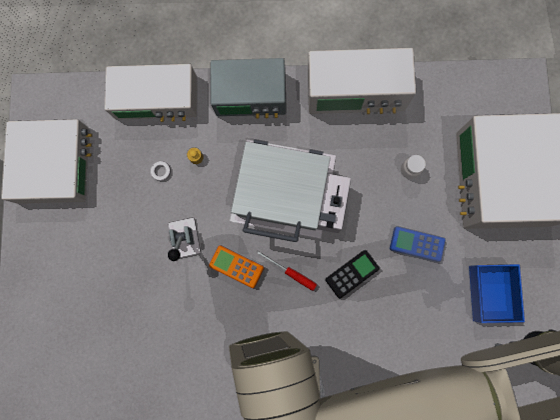

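The scene view shows the lever ball at about (395,204) and the lid around (272,230). The top view shows the ball at (174,255), the bar at about (272,235) and the knob near (336,200). I'll enlarge these to measure.

```bash
cat > h.py <<'E'
from bench import *
import cv2,numpy as np
from scipy.spatial.transform import Rotation as R
def cam(n):
    c=camera_info(n); f=210/np.tan(np.radians(c['fov_y']/2))
    return c,f,R.from_euler('xyz',c['orientation'],degrees=True).as_matrix()
def ray(n,u,v):
    c,f,M=cam(n); d=M@np.array([(u-c['cx'])/f,(v-c['cy'])/f,1]); return c['origin'],d
def onz(n,u,v,z):
    o,d=ray(n,u,v); return o+d*(z-o[2])/d[2]
def dep(n,u,v,D):
    o,d=ray(n,u,v); return o+d*D
def proj(n,P):
    c,f,M=cam(n); q=M.T@(np.array(P)-c['origin']); return q[0]/q[2]*f+c['cx'],q[1]/q[2]*f+c['cy']
E
python3 - <<'E'
from h import *
p=cv2.imread('pics/top0.png'); cv2.imwrite('pics/topz.png',cv2.resize(p[130:290,150:360],None,fx=3.7,fy=3.7,interpolation=cv2.INTER_CUBIC))
p=cv2.imread('pics/scene0.png'); cv2.imwrite('pics/scz.png',cv2.resize(p[170:310,200:420],None,fx=3.6,fy=3.6,interpolation=cv2.INTER_CUBIC))
E
```

```text
(no output)
```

View pics/topz.png

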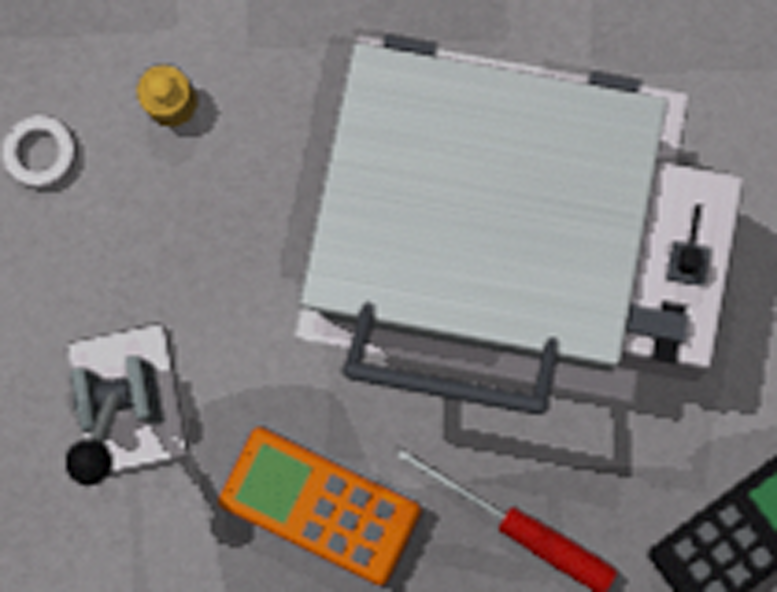

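View pics/scz.png

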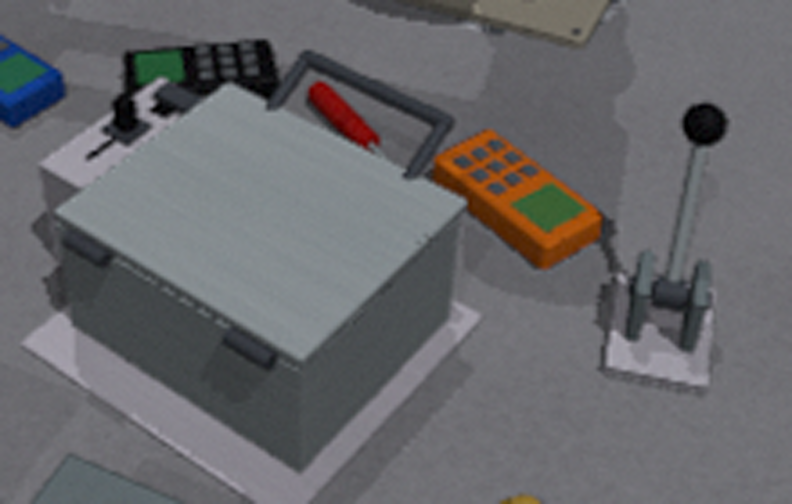

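```bash
python3 - <<'E'
from h import *
def t(x,y): return 150+(x+.5)/3.7-.5,130+(y+.5)/3.7-.5
def s(x,y): return 200+(x+.5)/3.6-.5,170+(y+.5)/3.6-.5
np.set_printoptions(precision=1,suppress=True)
c=[onz('top',*t(*q),134) for q in((357,42),(663,98),(617,362),(303,306))]
for q in c: print('lid',q)
print([np.linalg.norm(c[i]-c[(i+1)%4]) for i in range(4)])
cs=[onz('scene',*s(*q),134) for q in((305,360),(57,213),(228,85),(467,204))]
for q in cs: print('lid scene',q)
for q in((350,372),(545,406)): print('bar top',onz('top',*t(*q),157))
for q in((308,58),(447,122)): print('bar scene',onz('scene',*s(*q),157))
def tri(a,b):
    o1,d1=ray('top',*a);o2,d2=ray('scene',*b)
    A=np.stack([d1,-d2],1);x=np.linalg.lstsq(A,o2-o1,rcond=None)[0]
    p,q=o1+d1*x[0],o2+d2*x[1]; return (p+q)/2,np.linalg.norm(p-q)
print('ball',onz('top',*t(88,462),176),onz('scene',*s(705,124),176),tri(t(88,462),s(705,124)))
print('knob',onz('top',*t(690,262),149),onz('scene',*s(124,98),149))
print('barend tri',tri(t(350,372),s(447,122)),tri(t(545,406),s(308,58)))
print('pivot',onz('top',*t(115,390),50),onz('scene',*s(672,293),50))
b=[onz('top',*t(*q),12) for q in((68,345),(162,325),(186,455))]
print('base',*b)
D=np.load('top0.npy')
for q in((88,462),(447,389),(690,262),(480,200),(690,190)):
    u,v=t(*q); d=D[int(round(v)),int(round(u))]; print(q,d,dep('top',u,v,d))
E
```

```text
lid [722.   84.8 134. ]
lid [ 671.6 -147.2  134. ]
lid [ 471.4 -106.3  134. ]
lid [519.1 127.3 134. ]
[np.float64(237.37456647350353), np.float64(204.35424385972047), np.float64(238.38409652692292), np.float64(207.26352128711198)]
lid scene [720.1  86.5 134. ]
lid scene [ 672.1 -148.3  134. ]
lid scene [ 474.  -107.3  134. ]
lid scene [524.  128.8 134. ]
bar top [466.2  90.  157. ]
bar top [437.9 -52.  157. ]
bar scene [437.4 -49.6 157. ]
bar scene [465.   87.1 157. ]
ball [403.6 277.4 176. ] [401.6 273.8 176. ] (array([403.8, 275.4, 178.3]), np.float64(2.850680755049317))
knob [ 542.7 -161.8  149. ] [ 544.1 -166.1  149. ]
barend tri (array([466.4,  88.8, 158.6]), np.float64(2.3282101429543776)) (array([437.4, -50.9, 156.7]), np.float64(2.462585728839802))
pivot [467.6 288.   50. ] [461.5 286.6  50. ]
base [509.2 335.9  12. ] [523.8 258.9  12. ] [417.4 238.8  12. ]
(88, 462) 1304.4109 [402.5 272.9 193.9]
(447, 389) 1334.5801 [451.2  18.7 165. ]
(690, 262) 1357.0344 [ 542.3 -161.6  151.8]
(480, 200) 1386.1669 [596.5  -6.9 133.8]
(690, 190) 1405.2236 [ 604.4 -166.8  112.2]
```

```bash
cat >> h.py <<'E'
def go(P,yaw,roll=180,pitch=0,T0=None):
    "shift/turn in current tool axes (from measured pose)"
    s=sense(); M=R.from_euler('xyz',s['tcp_rot'],degrees=True); 
    G=R.from_euler('xyz',[roll,pitch,yaw],degrees=True)
    return np.round((M.inv()*G).as_rotvec(degrees=True),2), np.round(M.inv().apply(np.array(P)-s['tool_pos'])/1000,4)
E
python3 - <<'E'
import bench
from h import *
print([ (k,v) for k,v in vars(bench).items() if not callable(v) and not k.startswith('__')])
print(go([480,-60,300],60)); print(go([347,265,300],100.7))
E
```

```text
[('nose_length', 17.0)]
(array([-9.000e-02, -4.000e-02, -4.363e+01]), array([ 0.4436, -0.4067, -0.0519]))
(array([-7.000e-02, -8.000e-02, -8.433e+01]), array([ 0.4076, -0.7561, -0.0513]))
```

Request:
{"name": "jog_arm", "arguments": {"plan": [[[0,0,-11],[0.06,-0.05,-0.05],-1],[[0,0,-22],[0.1,-0.09,-0.05],-1],[[0,0,-33],[0.15,-0.135,-0.05],-1],[[0,0,-44],[0.19,-0.175,-0.05],-1],[[0,0,-44],[0.23,-0.21,-0.05],-1],[[0,0,-44],[0.27,-0.25,-0.05],-1],[[0,0,-44],[0.31,-0.285,-0.05],-1],[[0,0,-44],[0.35,-0.32,-0.05],-1],[[0,0,-44],[0.39,-0.36,-0.05],-1],[[0,0,-44],[0.42,-0.385,-0.05],-1],[[0,0,-44],[0.444,-0.407,-0.05],-1],[[0,0,-44],[0.444,-0.407,-0.05],-1]], "force": 40}}

```text
time: 1.6
tool_pos: [480.8, -58.1, 297.7]
tcp_rot: [-179.9, -0.0, 60.6]
ft_force: [0.4, -1.1, 0.4]
finger_gap: 0.1
```

```bash
python3 - <<'E'
from h import *
s=sense();print(s['tool_pos'],s['tcp_rot'],s['finger_gap'],s['ft_force']); print(go([345,265,260],100.7))
E
```

```text
[480.80346495 -58.14622654 297.65930832] [-1.79926831e+02 -3.10119143e-03  6.05579356e+01] 0.0867754168875453 [ 0.44656892 -1.12909089  0.42564126]
(array([-7.000e-02, -3.000e-02, -4.014e+01]), array([ 0.2147, -0.2771,  0.038 ]))
```

Request:
{"name": "jog_arm", "arguments": {"plan": [[[0,0,-10],[0.03,-0.04,0],-1],[[0,0,-20],[0.06,-0.078,0],-1],[[0,0,-30],[0.09,-0.117,0],-1],[[0,0,-40],[0.12,-0.155,0],-1],[[0,0,-40],[0.15,-0.194,0],-1],[[0,0,-40],[0.18,-0.233,0],-1],[[0,0,-40],[0.215,-0.277,0],-1],[[0,0,-40],[0.215,-0.277,0.03],-1],[[0,0,-40],[0.215,-0.277,0.06],-1],[[0,0,-40],[0.215,-0.277,0.09],-1],[[0,0,-40],[0.215,-0.277,0.115],-1],[[0,0,-40],[0.215,-0.277,0.115],-1]]}}

```text
time: 3.1
tool_pos: [344.7, 262.2, 181.0]
tcp_rot: [-179.7, 0.1, 100.3]
ft_force: [0.5, 0.2, -0.4]
finger_gap: 0.1
```

```bash
python3 - <<'E'
from h import *
s=sense();print(s['tool_pos'],s['tcp_rot'],s['ft_force']); 
for n in("scene","top"):
    p,d=snapshot(n); cv2.imwrite(f"pics/{n}1.png",p)
    p=p[120:310,170:430] if n=='scene' else p[180:330,120:340]
    cv2.imwrite(f"pics/{n}1z.png",cv2.resize(p,None,fx=3,fy=3,interpolation=cv2.INTER_CUBIC))
u=np.array([.983,.186]);b=np.array([403,275.5])
for k in(-32,0,90,100): print(k,go([*(b+u*k),180],100.7))
E
```

```text
[344.67041157 262.22632578 181.04721986] [-1.79747721e+02  1.10148912e-01  1.00329999e+02] [ 0.52453383  0.20067574 -0.41003277]
-32 (array([ 0.01,  0.  , -0.36]), array([0.0015, 0.026 , 0.004 ]))
0 (array([ 0.01,  0.  , -0.36]), array([0.0017, 0.058 , 0.004 ]))
90 (array([ 0.01,  0.  , -0.36]), array([0.0023, 0.1481, 0.004 ]))
100 (array([ 0.01,  0.  , -0.36]), array([0.0024, 0.1581, 0.004 ]))
```

View pics/scene1z.png

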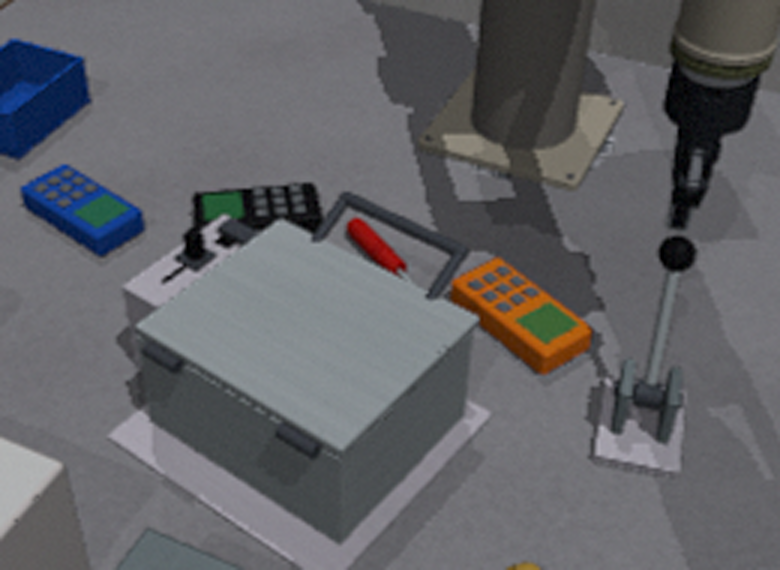

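View pics/top1z.png

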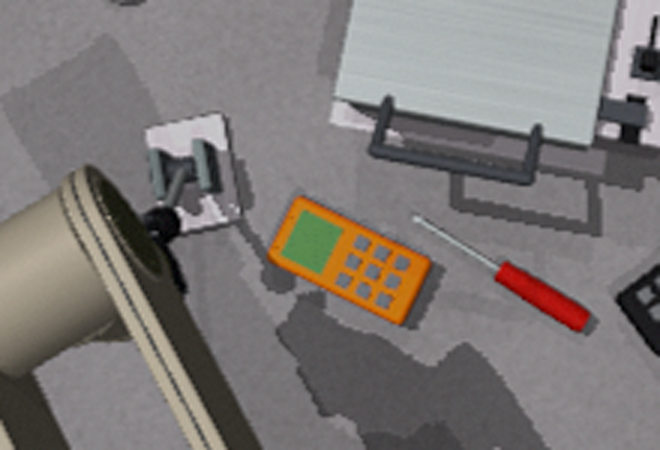

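The fingers sit right behind the ball (scene zoom: fingertips at 680,215, ball at 678,253), with clear room around them. Next I push.

Request:
{"name": "jog_arm", "arguments": {"plan": [[[0,0,0],[0.002,0.015,0.003],-1],[[0,0,0],[0.002,0.03,0.003],-1],[[0,0,0],[0.002,0.045,0.003],-1],[[0,0,0],[0.002,0.06,0.003],-1],[[0,0,0],[0.002,0.075,0.003],-1],[[0,0,0],[0.002,0.09,0.003],-1],[[0,0,0],[0.002,0.105,0.003],-1],[[0,0,0],[0.002,0.12,0.003],-1],[[0,0,0],[0.002,0.132,0.003],-1],[[0,0,0],[0.002,0.138,0.003],-1],[[0,0,0],[0.002,0.14,0.003],-1],[[0,0,0],[0.002,0.14,0.003],-1]]}}

```text
time: 4.7
tool_pos: [482.9, 290.8, 180.1]
tcp_rot: [-179.9, 0.0, 100.4]
ft_force: [-5.2, -1.2, -3.3]
finger_gap: -0.1
```

```bash
cat > look.py <<'E'
from h import *
import sys
t=sys.argv[1]; s=sense();print(s['tool_pos'],s['tcp_rot'],s['ft_force'],s['wrist_torque'])
n=sys.argv[2]; x0,x1,y0,y1=map(int,sys.argv[3:7])
p,d=snapshot(n); cv2.imwrite(f"pics/{n}{t}.png",p)
cv2.imwrite(f"pics/{n}{t}z.png",cv2.resize(p[y0:y1,x0:x1],None,fx=3,fy=3,interpolation=cv2.INTER_CUBIC))
E
python3 look.py 2 scene 300 480 150 310
```

```text
[482.9118956 290.7658437 180.090047 ] [-1.79946791e+02  2.20235443e-02  1.00371003e+02] [-5.15080689 -1.22487615 -3.3356342 ] [-0.20736631  0.74040185 -0.01378933]
```

View pics/scene2z.png

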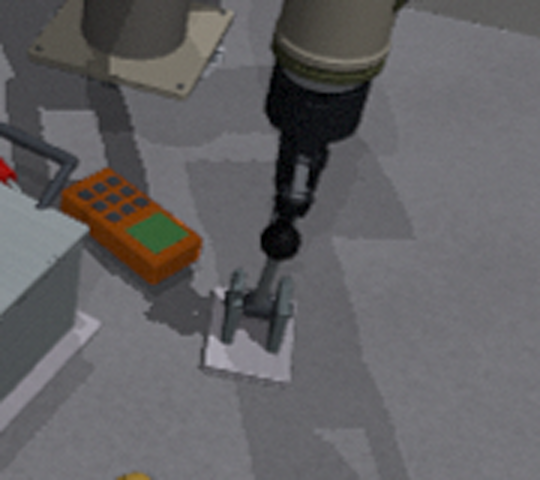

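The lever has swung well over (ball at zoom 281,240) and the force is about 5 N. I'll creep forward to feel the stop.

Request:
{"name": "jog_arm", "arguments": {"plan": [[[0,0,0],[0,0.002,0],-1],[[0,0,0],[0,0.003,0],-1],[[0,0,0],[0,0.004,0],-1],[[0,0,0],[0,0.004,0],-1]]}}

```text
time: 5.25
tool_pos: [486.7, 291.6, 180.2]
tcp_rot: [-180.0, 0.0, 100.4]
ft_force: [-4.3, -0.6, -3.9]
finger_gap: 0.2
```

Request:
{"name": "jog_arm", "arguments": {"plan": [[[0,0,0],[0,0.002,0],-1],[[0,0,0],[0,0.004,0],-1],[[0,0,0],[0,0.005,0],-1],[[0,0,0],[0,0.005,0],-1]]}}

```text
time: 5.75
tool_pos: [491.5, 292.5, 180.1]
tcp_rot: [-179.9, 0.0, 100.4]
ft_force: [-5.1, -0.9, -3.5]
finger_gap: 0.0
```

Request:
{"name": "jog_arm", "arguments": {"plan": [[[0,0,0],[0,0.002,0],-1],[[0,0,0],[0,0.004,0],-1],[[0,0,0],[0,0.004,0],-1]]}}

```text
time: 6.12
tool_pos: [493.1, 292.8, 179.5]
tcp_rot: [-179.6, 0.0, 100.4]
ft_force: [-17.2, -4.7, 2.3]
finger_gap: -0.1
```

The force jumped to about 17 N with the ball about where the 0.9 rad stop should put it, so it is at the stop. Now I back away faster than the lever returns.

Request:
{"name": "jog_arm", "arguments": {"plan": [[[0,0,0],[0,-0.04,0],-1],[[0,0,0],[0,-0.085,0],-1],[[0,0,0],[0,-0.13,0],-1],[[0,0,0],[0,-0.153,0],-1],[[0,0,0],[0,-0.16,0],-1],[[0,0,0],[0,-0.16,0],-1],[[0,0,0],[0,-0.16,-0.04],-1],[[0,0,0],[0,-0.16,-0.08],-1],[[0,0,0],[0,-0.16,-0.12],-1],[[0,0,0],[0,-0.16,-0.12],-1]]}}

```text
time: 7.38
tool_pos: [341.4, 265.6, 304.6]
tcp_rot: [179.6, -0.1, 100.3]
ft_force: [0.8, 0.1, -0.6]
finger_gap: 0.2
```

```bash
python3 look.py 3 scene 200 420 150 310
python3 - <<'E'
from h import *
p=cv2.imread('pics/scene3.png')
for f in ('scene0','scene2','scene3'):
    p=cv2.imread(f'pics/{f}.png');print(f,p[198:212,388:402].mean())
print(go([452,19,300],78.4))
E
```

```text
[341.40191424 265.62769981 304.62675563] [ 1.79576994e+02 -1.46647224e-01  1.00336860e+02] [ 0.84385191  0.07811582 -0.56314435] [ 0.02381525  0.00103408 -0.00626816]
scene0 52.01700680272109
scene2 54.00340136054422
scene3 47.30612244897959
(array([ 0.21, -0.12, 21.94]), array([-0.2621,  0.0655,  0.0021]))
```

View pics/scene3z.png

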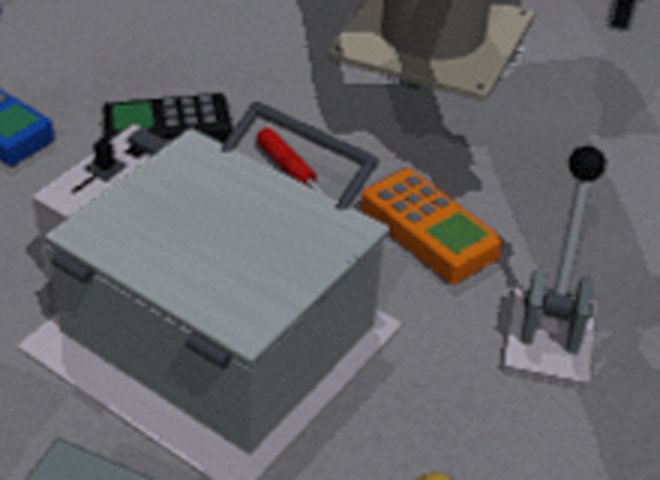

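The lever is back at rest: the ball is at full-frame (395,204), the same as at the start. Next I go above the bar.

Request:
{"name": "jog_arm", "arguments": {"plan": [[[0,0,10],[-0.03,0.008,0],0],[[0,0,20],[-0.07,0.018,0],0],[[0,0,22],[-0.11,0.028,0],0],[[0,0,22],[-0.15,0.038,0],0],[[0,0,22],[-0.19,0.048,0],0],[[0,0,22],[-0.23,0.058,0],0],[[0,0,22],[-0.262,0.0655,0],0],[[0,0,22],[-0.262,0.0655,0.04],0],[[0,0,22],[-0.262,0.0655,0.07],0],[[0,0,22],[-0.262,0.0655,0.07],0]]}}

```text
time: 8.68
tool_pos: [448.3, 18.4, 226.3]
tcp_rot: [-179.6, 0.1, 78.3]
ft_force: [-0.5, 0.3, 1.1]
finger_gap: 42.5
```

```bash
python3 look.py 4 scene 180 400 130 290
python3 - <<'E'
from h import *
print(go([452,19,157],78.4), sense()['finger_gap'])
E
```

```text
[448.30921309  18.3688453  226.33402315] [-1.79587724e+02  5.89876283e-02  7.83360007e+01] [-0.47618186  0.27327784  1.12372339] [ 0.02721868  0.04164206 -0.01189659]
(array([-0.21,  0.03, -0.04]), array([0.0011, 0.0027, 0.0716])) 42.69281567994162
```

View pics/scene4z.png

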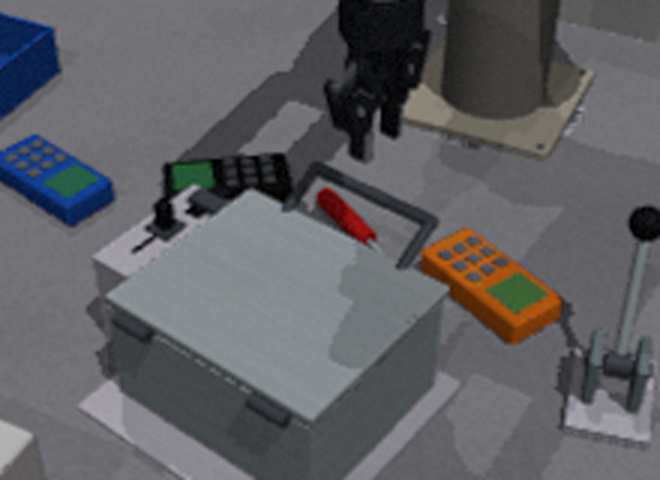

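The open jaws straddle the bar's line above its middle (zoom 365,140 over the bar at 375,190). I descend and close.

Request:
{"name": "jog_arm", "arguments": {"plan": [[[0,0,0],[0.001,0.003,0.02],0],[[0,0,0],[0.001,0.003,0.04],0],[[0,0,0],[0.001,0.003,0.06],0],[[0,0,0],[0.001,0.003,0.071],0],[[0,0,0],[0.001,0.003,0.071],0],[[0,0,0],[0.001,0.003,0.071],-1],[[0,0,0],[0.001,0.003,0.071],-1],[[0,0,0],[0.001,0.003,0.071],-1],[[0,0,0],[0.001,0.003,0.071],-1]], "force": 40}}

```text
time: 9.85
tool_pos: [451.7, 19.5, 160.2]
tcp_rot: [-179.8, -0.0, 78.4]
ft_force: [-16.2, 3.0, 11.7]
finger_gap: 12.4
```

```bash
python3 look.py 5 scene 180 400 130 290
```

```text
[451.65865996  19.52931648 160.20423486] [-1.79755374e+02 -8.60426232e-04  7.83917956e+01] [-16.23979326   3.01529257  11.71995894] [ 0.4263421   2.47113009 -0.08053021]
```

View pics/scene5z.png

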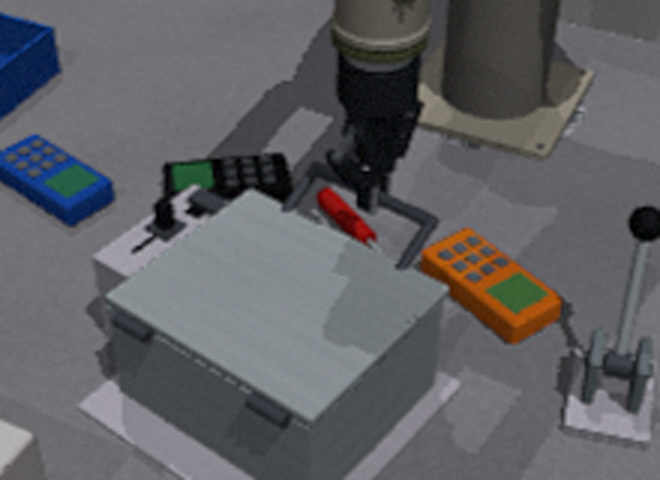

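The fingers closed at 12.4 mm with an upward force, so they pinch the bar slightly above its middle. I reopen, go about 5 mm lower and grip again.

Request:
{"name": "jog_arm", "arguments": {"plan": [[[0,0,0],[0,0,0],0],[[0,0,0],[0,0,0],0],[[0,0,0],[0,-0.001,0.005],0],[[0,0,0],[0,-0.001,0.005],0],[[0,0,0],[0,-0.001,0.005],0],[[0,0,0],[0,-0.001,0.005],0]], "force": 40}}

```text
time: 10.65
tool_pos: [452.5, 19.2, 154.3]
tcp_rot: [180.0, -0.0, 78.4]
ft_force: [0.2, 0.2, 0.7]
finger_gap: 42.5
```

Request:
{"name": "jog_arm", "arguments": {"plan": [[[0,0,0],[0,-0.001,0],0],[[0,0,0],[0,-0.001,0],-1],[[0,0,0],[0,-0.001,0],-1],[[0,0,0],[0,-0.001,0],-1],[[0,0,0],[0,-0.001,0],-1],[[0,0,0],[0,-0.001,0],-1]], "force": 40}}

```text
time: 11.4
tool_pos: [451.4, 19.4, 154.4]
tcp_rot: [-180.0, 0.0, 78.4]
ft_force: [-2.4, -0.3, 2.9]
finger_gap: 12.3
```

Request:
{"name": "jog_arm", "arguments": {"plan": [[[0,0,0],[0,0.0005,-0.003],-1],[[0,0,0],[0,0.001,-0.006],-1],[[0,0,0],[0,0.0015,-0.009],-1],[[0,0,0],[0,0.0015,-0.009],-1],[[0,0,0],[0,0.0015,-0.009],-1]], "force": 60}}

```text
time: 12.02
tool_pos: [452.7, 19.1, 163.1]
tcp_rot: [-180.0, 0.0, 78.4]
ft_force: [-1.3, 0.7, -3.9]
finger_gap: 11.9
```

Request:
{"name": "jog_arm", "arguments": {"plan": [[[0,0,0],[0,0.0005,-0.003],-1],[[0,0,0],[0,0.001,-0.006],-1],[[0,0,0],[0,0.0013,-0.008],-1],[[0,0,0],[0,0.0013,-0.008],-1]]}}

```text
time: 12.52
tool_pos: [453.3, 18.9, 167.7]
tcp_rot: [-179.8, 0.0, 78.4]
ft_force: [14.3, 0.3, -32.5]
finger_gap: 11.8
```

It stops dead at about 13 mm and the pull rises from 4 N to 32 N, so the lid is caught. I lower it, let go and rise.

Request:
{"name": "jog_arm", "arguments": {"plan": [[[0,0,0],[0,-0.0013,0.008],-1],[[0,0,0],[0,-0.002,0.012],-1],[[0,0,0],[0,-0.0028,0.017],-1],[[0,0,0],[0,-0.0028,0.017],-1],[[0,0,0],[0,-0.0028,0.017],0],[[0,0,0],[0,-0.0028,0.017],0],[[0,0,0],[0,-0.0028,0.017],0],[[0,0,0],[0,-0.0028,-0.02],0],[[0,0,0],[0,-0.0028,-0.06],0],[[0,0,0],[0,-0.0028,-0.06],0]]}}

```text
time: 13.78
tool_pos: [453.8, 19.2, 235.4]
tcp_rot: [179.6, -0.1, 78.4]
ft_force: [0.4, -0.9, -0.2]
finger_gap: 43.1
```

```bash
python3 look.py 6 top 200 400 120 280
python3 - <<'E'
from h import *
p=cv2.imread('pics/scene0.png')
cv2.imwrite('pics/knob0.png',cv2.resize(p[180:225,205:285],None,fx=9,fy=9,interpolation=cv2.INTER_CUBIC))
E
```

```text
[453.80432598  19.20413293 235.41921223] [ 1.79577877e+02 -5.41941272e-02  7.83762245e+01] [ 0.41256722 -0.89809549 -0.189756  ] [ 0.0426842  -0.00784739  0.02882963]
```

View pics/top6z.png

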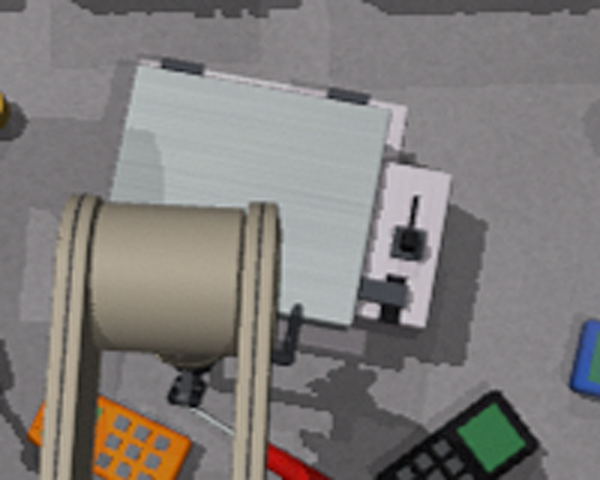

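View pics/knob0.png

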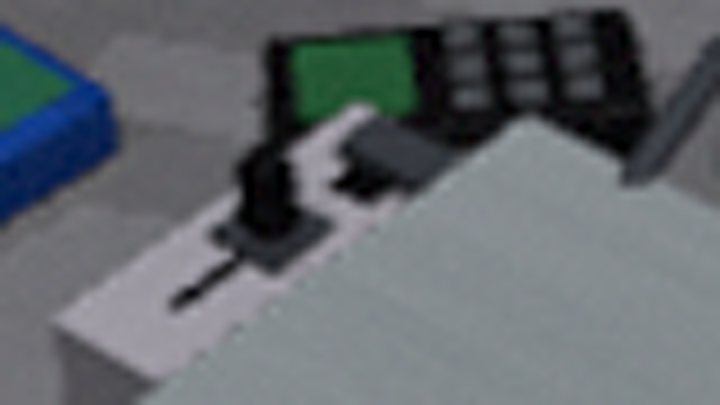

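The top view shows the knob still at home (zoom 407,240) and the lid shut. I go behind the knob with shut fingers.

```bash
python3 - <<'E'
from h import *
print(go([509.7,-156.2,235],78.4))
E
```

```text
(array([ 0.23, -0.03, -0.03]), array([-0.1604,  0.0912, -0.0015]))
```

Request:
{"name": "jog_arm", "arguments": {"plan": [[[0,0,0],[-0.04,0.023,0],-1],[[0,0,0],[-0.08,0.046,0],-1],[[0,0,0],[-0.12,0.069,0],-1],[[0,0,0],[-0.16,0.091,0],-1],[[0,0,0],[-0.16,0.091,0],-1],[[0,0,0],[-0.16,0.091,0.03],-1],[[0,0,0],[-0.16,0.091,0.055],-1],[[0,0,0],[-0.16,0.091,0.055],-1],[[0,0,0],[-0.16,0.091,0.055],-1]]}}

```text
time: 14.95
tool_pos: [508.4, -155.3, 176.8]
tcp_rot: [180.0, -0.0, 78.4]
ft_force: [-0.7, -0.5, 0.6]
finger_gap: -0.2
```

```bash
python3 look.py 7 scene 180 380 120 280
python3 - <<'E'
from h import *
print(go([509.7,-156.2,150],78.4))
E
```

```text
[ 508.44861083 -155.26784428  176.77562223] [ 1.79992944e+02 -4.64273624e-03  7.84055503e+01] [-0.71307298 -0.5324409   0.61438491] [ 0.01088504 -0.01650015  0.00678735]
(array([0.08, 0.01, 0.  ]), array([-0.0005,  0.0009,  0.0274]))
```

View pics/scene7z.png

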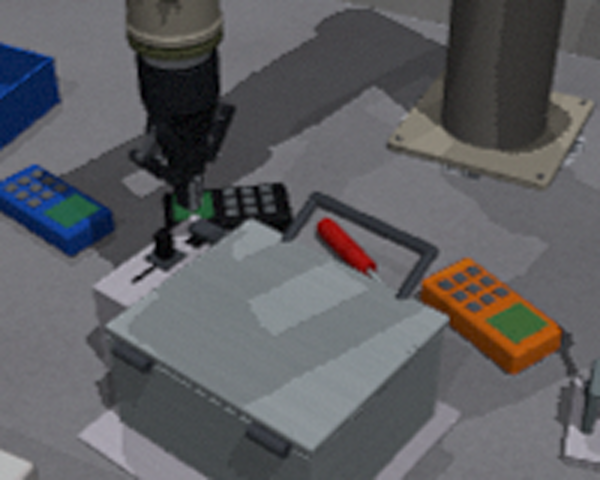

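The fingers are above and just behind the knob (zoom tips 192,205; knob 163,240). I descend and push.

Request:
{"name": "jog_arm", "arguments": {"plan": [[[0,0,0],[0,0,0.015],-1],[[0,0,0],[0,0,0.027],-1],[[0,0,0],[0,0,0.027],-1],[[0,0,0],[0,0.006,0.027],-1],[[0,0,0],[0,0.012,0.027],-1],[[0,0,0],[0,0.018,0.027],-1],[[0,0,0],[0,0.024,0.027],-1],[[0,0,0],[0,0.03,0.027],-1],[[0,0,0],[0,0.036,0.027],-1],[[0,0,0],[0,0.038,0.027],-1],[[0,0,0],[0,0.038,0.027],-1]]}}

```text
time: 16.38
tool_pos: [545.8, -163.4, 149.2]
tcp_rot: [180.0, -0.0, 78.4]
ft_force: [0.6, 0.2, 0.5]
finger_gap: -0.0
```

Request:
{"name": "jog_arm", "arguments": {"plan": [[[0,0,0],[0,0.002,0],-1],[[0,0,0],[0,0.004,0],-1],[[0,0,0],[0,0.004,0],-1]]}}

```text
time: 16.75
tool_pos: [549.6, -164.1, 149.2]
tcp_rot: [180.0, -0.0, 78.4]
ft_force: [-2.0, -0.0, -0.1]
finger_gap: -0.3
```

Request:
{"name": "jog_arm", "arguments": {"plan": [[[0,0,0],[0,0.002,0],-1],[[0,0,0],[0,0.004,0],-1],[[0,0,0],[0,0.004,0],-1]]}}

```text
time: 17.12
tool_pos: [553.6, -165.0, 149.2]
tcp_rot: [180.0, 0.0, 78.4]
ft_force: [-1.4, -0.3, -0.5]
finger_gap: 0.4
```

```bash
python3 look.py 8 scene 200 300 170 240
```

```text
[ 553.60400684 -164.96640134  149.23403761] [1.79989057e+02 1.13456614e-04 7.83782146e+01] [-1.38981038 -0.27771857 -0.54131928] [0.041944   0.21382981 0.02066318]
```

View pics/scene8z.png

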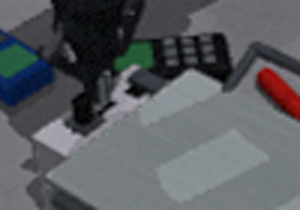

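The knob is moving (from full-frame 234,198 to about 227,206). I keep on until the stop.

Request:
{"name": "jog_arm", "arguments": {"plan": [[[0,0,0],[0,0.002,0],-1],[[0,0,0],[0,0.004,0],-1],[[0,0,0],[0,0.005,0],-1],[[0,0,0],[0,0.005,0],-1]]}}

```text
time: 17.68
tool_pos: [554.7, -165.2, 149.1]
tcp_rot: [-179.5, -0.0, 78.4]
ft_force: [-25.0, 4.4, 15.1]
finger_gap: -0.0
```

The force jumped to 25 N and motion stopped about where a travel of 30 mm should end. I back off and return to the bar.

Request:
{"name": "jog_arm", "arguments": {"plan": [[[0,0,0],[0,-0.01,0],-1],[[0,0,0],[0,-0.015,-0.03],-1],[[0,0,0],[0,-0.015,-0.06],-1],[[0,0,0],[0,-0.015,-0.08],-1],[[0,0,0],[0,-0.015,-0.08],-1]]}}

```text
time: 18.3
tool_pos: [544.9, -163.4, 231.4]
tcp_rot: [179.8, 0.0, 78.4]
ft_force: [-0.1, -0.1, 0.1]
finger_gap: -0.2
```

```bash
python3 look.py 9 scene 180 380 120 280; python3 - <<'E'
from h import *
print(onz('scene',227,206,149),go([451.5,19.3,230],78.4))
E
```

```text
[ 544.90300863 -163.35864283  231.37745126] [1.79754397e+02 3.84456389e-02 7.83802995e+01] [-0.11618829 -0.10742665  0.10661911] [ 0.03106377 -0.0043332   0.0592196 ]
[ 589.37210565 -161.93481287  149.        ] (array([ 0.09,  0.01, -0.02]), array([ 0.16  , -0.1274, -0.0006]))
```

View pics/scene9z.png

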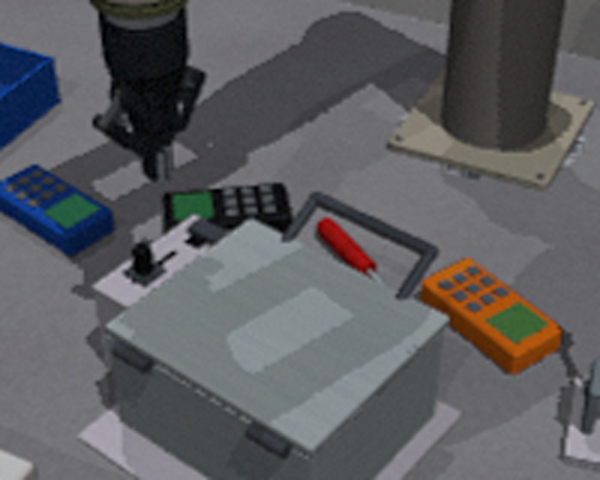

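The knob (zoom 142,250) is now at the far end, with its slot open on the robot side: fully out. Now to the bar.

Request:
{"name": "jog_arm", "arguments": {"plan": [[[0,0,0],[0.04,-0.032,0],0],[[0,0,0],[0.08,-0.064,0],0],[[0,0,0],[0.12,-0.096,0],0],[[0,0,0],[0.16,-0.127,0],0],[[0,0,0],[0.16,-0.127,0],0],[[0,0,0],[0.16,-0.127,0],0],[[0,0,0],[0.16,-0.127,0],0]]}}

```text
time: 19.23
tool_pos: [451.6, 18.6, 228.7]
tcp_rot: [-179.9, 0.0, 78.3]
ft_force: [-0.2, -0.7, 0.0]
finger_gap: 42.7
```

Request:
{"name": "jog_arm", "arguments": {"plan": [[[0,0,0],[0,0,0.03],0],[[0,0,0],[0,0,0.055],0],[[0,0,0],[0,0,0.075],0],[[0,0,0],[0,0,0.075],0],[[0,0,0],[0,0,0.075],0],[[0,0,0],[0,0,0.075],-1],[[0,0,0],[0,0,0.075],-1],[[0,0,0],[0,0,0.075],-1],[[0,0,0],[0,0,0.075],-1],[[0,0,0],[0,0,0.075],-1]], "force": 60}}

```text
time: 20.48
tool_pos: [451.4, 19.4, 155.4]
tcp_rot: [180.0, 0.0, 78.4]
ft_force: [-5.6, 0.4, 6.3]
finger_gap: 12.0
```

Request:
{"name": "jog_arm", "arguments": {"plan": [[[0,0,0],[0,0.001,-0.006],-1],[[0,0,0],[0,0.002,-0.012],-1],[[0,0,0],[0,0.003,-0.018],-1],[[0,0,0],[0,0.0045,-0.0248],-1],[[0,0,0],[0,0.0045,-0.0248],-1]]}}

```text
time: 21.1
tool_pos: [455.7, 18.5, 179.8]
tcp_rot: [-180.0, 0.0, 78.4]
ft_force: [-4.3, -0.2, -1.7]
finger_gap: 11.8
```

The lid is free past 24 mm. I follow the arc to 45 degrees.

Request:
{"name": "jog_arm", "arguments": {"plan": [[[0,0,0],[0,0.0034,-0.012],-1],[[0,0,0],[0,0.0072,-0.024],-1],[[0,0,0],[0,0.0118,-0.036],-1],[[0,0,0],[0,0.0168,-0.0475],-1],[[0,0,0],[0,0.0225,-0.0588],-1],[[0,0,0],[0,0.0287,-0.0698],-1],[[0,0,0],[0,0.0355,-0.0805],-1],[[0,0,0],[0,0.0427,-0.0908],-1],[[0,0,0],[0,0.0505,-0.1007],-1],[[0,0,0],[0,0.0587,-0.1102],-1],[[0,0,0],[0,0.0675,-0.1193],-1],[[0,0,0],[0,0.0675,-0.1193],-1]]}}

```text
time: 22.6
tool_pos: [521.2, 4.6, 302.7]
tcp_rot: [-180.0, 0.0, 78.4]
ft_force: [-21.9, -0.3, 16.7]
finger_gap: 12.0
```

Request:
{"name": "jog_arm", "arguments": {"plan": [[[0,0,0],[0,0.0075,-0.0073],-1],[[0,0,0],[0,0.0165,-0.0152],-1],[[0,0,0],[0,0.0258,-0.0224],-1],[[0,0,0],[0,0.0258,-0.0224],-1],[[0,0,0],[0,0.0258,-0.0224],-1],[[0,0,0],[0,0.0258,-0.0224],-1]]}}

```text
time: 23.35
tool_pos: [547.3, -0.8, 325.9]
tcp_rot: [179.8, 0.0, 78.3]
ft_force: [-15.5, -1.3, 17.1]
finger_gap: 11.7
```

```bash
python3 look.py 10 scene 180 430 110 300; python3 look.py 10 top 120 360 130 300;python3 - <<'E'
from h import *
s=sense();P=s['tool_pos']; h=np.array([696.7,-31]);b=h-P[:2];x=b@[.98,-.201];z=P[2]+2-122
print(x,z,np.hypot(x,z),np.hypot(250,35),np.degrees(np.arctan2(z,x)-np.arctan2(35,250)),s['finger_gap'])
E
```

```text
[547.3033817   -0.84767654 325.94214771] [1.79781137e+02 3.30861720e-02 7.83499554e+01] [-15.45187725  -1.26775038  17.08744099] [-0.14760242  2.38119919 -0.13967082]
[547.30927725  -0.85105117 325.94245401] [1.79779565e+02 3.19140535e-02 7.83457460e+01] [-15.79503502  -1.55067635  17.25204105] [-0.16188875  2.44980858 -0.14595107]
152.49451199744928 205.92089432317613 256.2381527177342 252.43811122728675 45.50862862033872 12.0883698379502
```

View pics/scene10z.png

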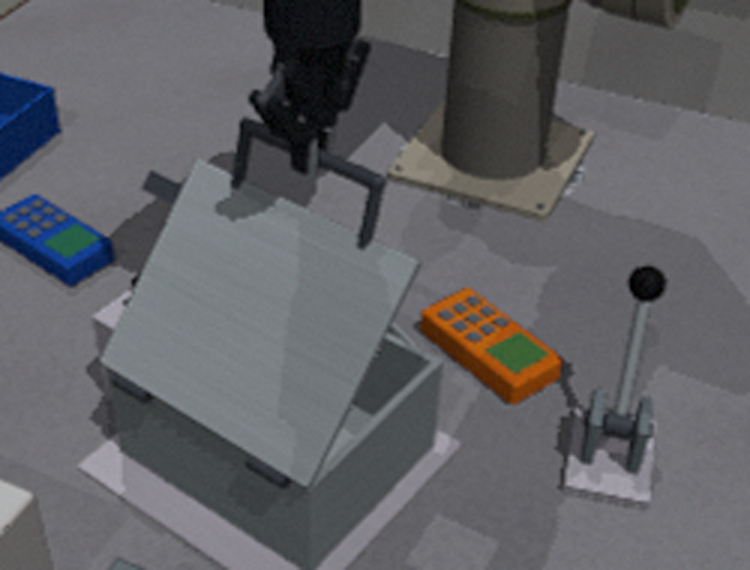

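View pics/top10z.png

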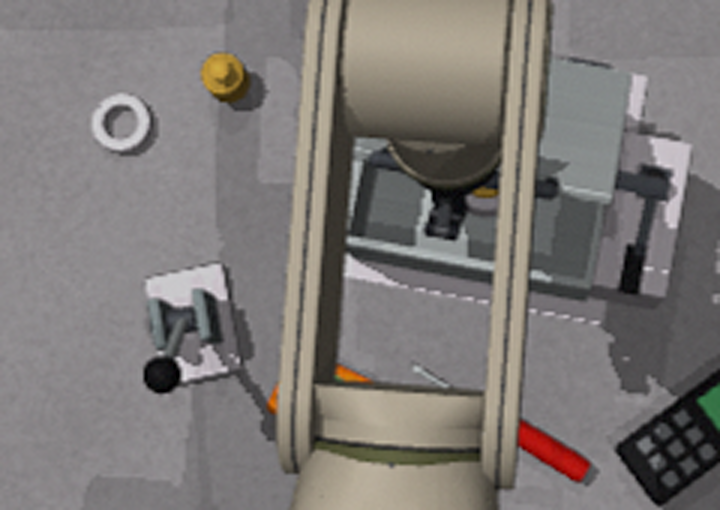

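The lid stands about 45 degrees open, held at the bar (scene zoom 300,155). The lever is at rest, and the meter, driver, ring and weight look unmoved. About 20 N of radial strain remains, so I ease outward a little.

Request:
{"name": "jog_arm", "arguments": {"plan": [[[0,0,0],[0,-0.0015,-0.0015],-1],[[0,0,0],[0,-0.0025,-0.0025],-1],[[0,0,0],[0,-0.0025,-0.0025],-1],[[0,0,0],[0,-0.0025,-0.0025],-1]]}}

```text
time: 23.95
tool_pos: [544.9, -0.3, 324.2]
tcp_rot: [180.0, 0.0, 78.3]
ft_force: [-5.2, -4.4, 3.8]
finger_gap: 12.0
```

```bash
python3 - <<'E'
from h import *
s=sense();P=s['tool_pos']; h=np.array([696.7,-31]);b=h-P[:2];x=b@[.98,-.201];z=P[2]+2-122
print(P,np.hypot(x,z),np.degrees(np.arctan2(z,x)-np.arctan2(35,250)),s['ft_force'])
# lid edge slope from camera: plate depth
p,d=snapshot('scene'); cv2.imwrite('pics/scene11.png',p)
pts=np.array([dep('scene',u,v,np.median(d[v-1:v+2,u-1:u+2])) for u,v in((250,190),(290,205),(240,215),(265,225),(230,235),(260,245),(280,235))])
c=pts.mean(0);n=np.linalg.svd(pts-c)[2][2];print(n,np.degrees(np.arccos(abs(n[2]))))
E
```

```text
[ 5.44866165e+02 -3.17822549e-01  3.24197178e+02] 256.3404264377161 44.835698288449144 [-5.22807108 -4.39638637  3.83519154]
[ 0.67866891 -0.1502789   0.71890525] 44.03583003493677
```

The lid reads 44.8 degrees from the arm and 44.0 from depth, and the strain is gone. One last check of the bystanders, the lever and the knob.

```bash
python3 - <<'E'
from h import *
p,d=snapshot('top'); cv2.imwrite('pics/top12.png',p)
def c(im,lo,hi,box):
    x0,x1,y0,y1=box; m=cv2.inRange(cv2.cvtColor(im,cv2.COLOR_BGR2HSV)[y0:y1,x0:x1],lo,hi); M=cv2.moments(m,True); return M['m00'],M['m10']/max(M['m00'],1)+x0,M['m01']/max(M['m00'],1)+y0
for n in('scene','top'):
  a=cv2.imread(f'pics/{n}0.png'); b=cv2.imread(f"pics/{'scene11' if n=='scene' else 'top12'}.png")
  for k,lo,hi in(('orange',(5,180,120),(15,255,255)),('red',(0,180,80),(3,255,255)),('brass',(18,150,80),(28,255,255))):
    box=(180,420,150,340); print(n,k,c(a,lo,hi,box),c(b,lo,hi,box))
  bl=(170,225,165,215) if n=='scene' else (380,455,220,270); print(n,'blue',c(a,(105,150,60),(125,255,255),bl),c(b,(105,150,60),(125,255,255),bl))
cv2.imwrite('pics/cmp.png',np.hstack([cv2.imread('pics/scene0.png')[130:350,120:430],cv2.imread('pics/scene11.png')[130:350,120:430]]))
E
```

```text
scene orange (412.0, 343.55825242718447, 223.10194174757282) (414.0, 344.15942028985506, 223.93961352657004)
scene red (109.0, 294.44954128440367, 201.01834862385323) (0.0, 180.0, 150.0)
scene brass (290.0, 345.3655172413793, 313.38965517241377) (282.0, 345.4645390070922, 313.7234042553191)
scene blue (555.0, 193.74954954954956, 187.15135135135137) (554.0, 193.514440433213, 187.0740072202166)
top orange (659.0, 238.50531107739, 267.74355083459784) (37.0, 227.51351351351352, 257.6216216216216)
top red (246.0, 300.5121951219512, 278.6951219512195) (199.0, 303.4723618090452, 280.3819095477387)
top brass (158.0, 197.4240506329114, 169.36708860759495) (146.0, 199.65068493150685, 158.8013698630137)
top blue (238.0, 412.6344537815126, 240.72268907563026) (475.0, 417.86526315789473, 243.9242105263158)
```

View pics/cmp.png

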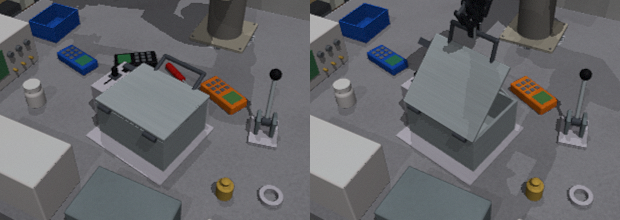

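The side-by-side view shows the jar, weight, ring and orange and blue meters in the same places. The driver and black meter are mostly hidden by the lid here, but the top view shows both unmoved. The lever is at rest and the lid open. The differences in the top-view colour counts come from arm cover and shadows. I hand in.

```bash
python3 -c "
from bench import *
print(hand_in())"
```

```text
the job is handed in; nothing more can be done
None
```

The job is handed in with the lid held at about 45 degrees by its bar. It took about 24 s of the 72 s allowed.

- **Shutter:** I pushed the lever until the force jumped from about 5 N to 17 N, with the ball where the stop should be. It then swung back to its starting position, as the camera showed.
- **Tug test:** With the knob still untouched, the lid stopped dead about 13 mm up, and the pull rose from 4 N to 32 N. It was caught, so I lowered it and let go.
- **Release:** I slid the knob away from the robot until it hit its end stop at 25 N. The camera showed it at the far end of its slot.
- **Lid:** I gripped the bar again and raised the lid. The last checks read 44.8 degrees from the arm's pose and 44.0 from the camera depth. The strain on the arm was about 8 N, after I eased off about 23 N.

**Checks that fell short or disagreed:**
- My first grip on the bar was a few millimetres high, so I opened and gripped again before the tug.
- The bar's distance from the hinge works out to 256 mm from the arm's pose, against 252 mm given; this fits the calibration error.
- The gripper reads about 12 mm on the 14 mm bar at every grip.
- The jar, weight, ring and the orange and blue meters look unmoved. The final colour comparison could not confirm the screwdriver in the side view, where the lid hides it. I judged the screwdriver and the black meter unmoved by eye, from a partly covered top view.

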